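Release the ratchet stop and push it back from the tins

TASK

Make room for more tins on the stop rail that holds the round tins: with the gripper's fingertips press its black release pad all the way down and, keeping it down, push the sliding stop back along the bar, away from the tins, until it is fully home against the end block; then let the pad spring up and move clear. Only press and push: leave the tins standing where they are, do not press or move the stop of the other rail, which holds the cartons, and do not knock or lift anything else.

Things in the scene. Friction and masses are not known exactly. Their poses are not given: they have to be found in the camera images.
- tin_rail: fixed aluminium tray 361 x 120 mm holding the two round tins; origin at its underside, mid-width; +x runs along the bar away from the robot (yaw up to 0.15 rad). Ratchet bar at y = +36 mm, 26 to 38 mm above the counter, teeth underneath. Tins stand at y = -22 mm between an end plate (x = -197 mm, 75 mm high) and the sliding stop; a grey end block (x = 137 to 161 mm, 55 mm high) ends the bar
- tin_stop (a joint): travel (m) of the tin rail's grey sliding stop: 0 = up to the tins, 0.12 = fully back against the end block; + is the rail's +x, away from the robot. Starts at 0 to 0.035. The ratchet blocks the + direction (up to 8 mm play) unless the release pad is down; then it slides with about 3 N. Towards the tins it can always slide
- tin_release (a joint): how far the tin rail's release pad is pressed (m): 0 = up (ratchet locked), 0.007 = fully down; the teeth are clear from 0.0055. A spring brings it back: 3 N to start, 7 N fully down. It rides on the stop
- tin_pad (a point): centre of the top of the tin rail's black release pad, 52 mm along the bar x 34 mm across, 60 mm above the counter when up. It moves with the stop and with the press. It lies in a gap 62 mm long between the stop's front plate (towards the tins, top 90 mm above the counter) and its rear push lug
- tin_lug (a point): top edge of the stop's rear upright push lug, at the middle of the face that looks at the pad: 31 mm beyond the pad's centre (rail +x), 88 mm above the counter; lug 40 mm wide, 7 mm thick
- carton_rail: a second rail of the same make and size, the one holding two square cartons; to be left alone. Same frame as tin_rail. The two rails lie side by side, left or right of each other by chance
- carton_pad (a point): centre of the top of the carton rail's release pad, same shape; to be left alone
- tin0_mid (a point): centre (half-way up) of tin 0 on the tin rail: 66 mm diameter, 80 mm high, 0.18 to 0.35 kg, loose, standing on the tray floor 4 mm above the counter
- tin1_mid (a point): centre (half-way up) of tin 1 on the tin rail: 66 mm diameter, 80 mm high, 0.18 to 0.35 kg, loose, standing on the tray floor 4 mm above the counter
- carton0_mid (a point): centre (half-way up) of carton 0 on the carton rail: 62 x 66 mm, 85 mm high, loose
- carton1_mid (a point): centre (half-way up) of carton 1 on the carton rail: 62 x 66 mm, 85 mm high, loose
- spread_jar: loose bystander: jar, 60 mm diameter, 100 mm high, between the two rails, near the robot; origin at its underside
- shaker: loose bystander: small shaker, 44 mm diameter, 90 mm high, between the two rails, farther out; origin at its underside
- sauce_bottle: loose bystander: bottle, 60 mm diameter, 190 mm high, between the far ends of the rails; origin at its underside
- mug: loose bystander: white mug, 80 mm diameter, 90 mm high, left side; origin at its underside
- cereal_box: loose bystander: packet 60 x 140 mm, 200 mm high, far right; origin at its underside
- bowl: loose bystander: bowl, 120 mm diameter, 50 mm high, left side; origin at its underside
- spoon: loose bystander: wooden spoon 190 mm long, lying on the right side
Things that resemble listed ones, but are neither listed nor needed, are in the scene too. What is shaped like the part that bears tin0_mid but purple or yellow is not meant.

How it is judged:
By the outcome, as a careful person would: the job done as asked, in the order asked, and still so for the second after the job is handed in, with the robot touching nothing.
It also fails if it takes over 40 s, if anything falls off the work surface, if the arm or the gripper's body presses on something with over 40 N, if the wrist force passes 120 N, or if a joint passes its speed limit or range.

ROBOT

A 7-joint arm with a two-finger parallel gripper is mounted at the origin on the work surface. World frame = base frame: x ahead of the robot, y to its left, z up, the work surface at z = 0. Lengths are in m, angles in degrees, forces in N, time in s.
With the tool pointing down it reaches from about 0.425 to 0.95 m from the base axis. Payload 4.7 kg.
Tool frame: the origin (TCP) lies midway between the tips of the shut fingers; the grasp point (between the pads) lies 19 mm behind it; z points along the fingers, y is the line along which they close (so a half turn about z gives the same grasp; the last joint's range is limited). The gripper opens to 85 mm and grips with 20 to 120 N. Pads are 22 mm wide; open, the fingers measure 114 mm over their backs; the gripper's body (76 mm by 85 mm) begins 54 mm behind the grasp point. The pads swing forward as they close: fully open they stand 13 mm farther back than shut.
Start: joints at [64.234, 26.849, -2.785, 87.806, 1.381, 65.374, -4.715], TCP at [0.276, -0.616, 0.231] pointing down, gripper open.
Joint ranges: [-148.3, 148.3], [-19.14, 114.17], [-79.39, 73.82], [5.75, 140.21], [-59.74, 239.74], [12.07, 113.84], [-152.46, 152.46]. Speed limits (degrees/s): [147.25, 147.25, 180, 180, 180, 180, 180].

INTERFACE

Orientations are given as a 3x3 rotation matrix whose columns are the frame's x, y, z axes.
In Python, from rig import * gives the robot as it stands.
- The arm moves only by the shell command python3 -m inch 'ROWS'. ROWS is JSON, a list that holds one entry, the list of rows, each a list of 5 numbers: the shift along the tool's x, y, z in m, then the turn about the tool's z in rad, then the finger opening in m, from 0 to 0.0854. A call has 1 to 5 rows; each row is the pose to reach, as a shift and turn from the pose commanded when the call began, along the tool's axes at that moment; what a row does not reach only later rows make up. A row lasts 1/12 s, in which the tool goes at most 41.7 mm and 7.16 degrees, less where a joint would pass 70% of its speed; a pose out of reach is approached as far as the arm can. A call with a gripper value outside its range is refused whole. The fingers move at their own pace and stop on an object; the grip force is fixed at half the most. Time passes only in rows, so rows that repeat a pose let the fingers close. It gives the time, the measured TCP pose, the force, the opening and the grip force at its end, in the units of the state.
- observe(): the state, without advancing time (a new reading comes with each control period).
- read_camera(name): name is "side" or "top" or "wrist"; returns the picture (384x512x3 uint8, red, green, blue); there is no depth.
- camera_params(name): a dict with "fovy" (degrees; the focal length in pixels is half the picture's height over the tangent of half this angle, whatever the lens; pixels are square), "cx", "cy" (the principal point, pixels), "rvec" (rotation vector, rad) and "tvec" (3), from world to camera coordinates, as OpenCV has them. Camera axes: x right, y down, z forward; pixel columns grow to the right and rows downward; lengths in m; the calibration is good to about 2 mm. The wrist camera is an equidistant fisheye: a pixel r from the principal point sees the ray r / f radians off the axis. A picture is of the moment at which its call begins: read the wrist's pose just before it. camera_params takes no time and is no camera call; for the wrist camera it gives the pose at the moment of the call.
- job_done(): hands the job in; it is judged then, once.
The state is a dict: "t": time; "joint_positions": joint angles; "joint_vel": joint speeds; "tau": joint torques, N m; "position": TCP position; "orientation": TCP orientation; "contact_force": force on the tool from outside, world axes, zero at the start; "torque": the same for the moment, N m; "grip_width": finger opening in m; "finger_force": force on a finger pad.
Only numpy, scipy, OpenCV 4.12 (cv2) and the standard library are available. Lean on these libraries where they do the work, as an engineer would, in place of code of your own. Each camera call takes 0.05 s, during which the arm holds its last target. There are 200 camera calls.

## Working session

There is one attempt and no reset: what is moved stays moved. The work goes in short steps, Python scripts to look and compute and a shell command to move; the robot and the scene stay as the last step left them, time stands still between calls to the robot, and variables do not carry over. Pictures are saved under pics/ and viewed, at most 10 in all, crops included, and the job is handed in when it is done.

```bash
mkdir -p pics
python3 - <<'E'
from rig import *
import cv2,numpy as np
a=read_camera("top");b=read_camera("side")
cv2.imwrite("pics/top.png",a[:,:,::-1]);cv2.imwrite("pics/side.png",b[:,:,::-1])
for n in("top","side"):print(n,camera_params(n))
s=observe();print(s["t"],s["position"],s["orientation"],s["contact_force"],s["grip_width"])
E
```

```text
top {'fovy': 50.89618211757422, 'cx': 252.71234627721896, 'cy': 192.85634834082526, 'rvec': array([ 2.14378936, -2.14858308,  0.17275327]), 'tvec': array([-0.02807142,  0.5006407 ,  1.36134354])}
side {'fovy': 57.2234050186768, 'cx': 251.29408572565367, 'cy': 192.16428618957264, 'rvec': array([ 0.26348242, -2.77062182,  1.3268111 ]), 'tvec': array([0.4997225 , 0.15718966, 1.2056418 ])}
0.1 [ 0.27553051 -0.61561594  0.23033916] [[ 9.12737664e-01  4.08545348e-01 -8.09897115e-04]
 [ 4.08546145e-01 -9.12736208e-01  1.63182571e-03]
 [-7.25476172e-05 -1.82030913e-03 -9.99998341e-01]] [-0.32270667  0.21017709 -0.48042409] 0.08525969183816103
```

View pics/top.png

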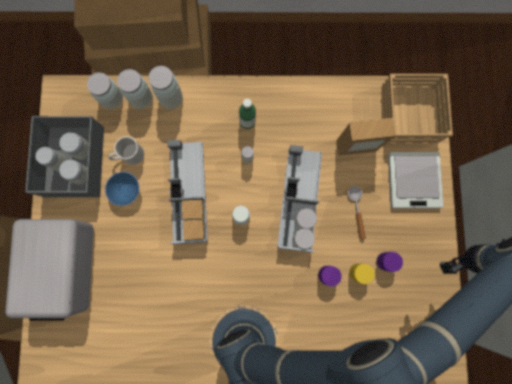

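View pics/side.png

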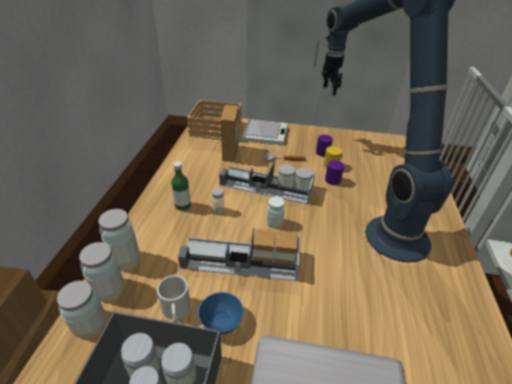

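The top view shows the tin rail on the right: grey tins at (306,218) and (303,238), black pad near (292,187), end block near (295,150). The carton rail is on the left at about x=187. I'll zoom in on the tin rail.

```bash
cat > h.py <<'E'
import cv2,numpy as np
from rig import *
def ray(n,u,v,P=None):
    P=P or camera_params(n);f=192/np.tan(np.radians(P["fovy"]/2))
    R=cv2.Rodrigues(np.array(P["rvec"]))[0];t=np.array(P["tvec"])
    x=np.array([u-P["cx"],v-P["cy"]])
    if n=="wrist":
        r=np.hypot(*x);th=r/f;d=np.r_[x/max(r,1e-9)*np.sin(th),np.cos(th)]
    else: d=np.r_[x/f,1]
    return -R.T@t,R.T@d
def onz(n,u,v,z,P=None):
    c,d=ray(n,u,v,P);return c+d*(z-c[2])/d[2]
E
python3 - <<'E'
from h import *
a=cv2.imread("pics/top.png")
cv2.imwrite("pics/c1.png",cv2.resize(a[140:260,265:335],None,fx=5,fy=5,interpolation=cv2.INTER_CUBIC))
m=(a.max(2)<50).astype(np.uint8)
n,l,s,c=cv2.connectedComponentsWithStats(m[130:260,150:340])
for i in range(1,n):
    if s[i,4]>8:
        u,v=c[i]+[150,130];print(s[i],u,v,onz("top",u,v,.06))
E
```

```text
[ 22  52   9  15 114] 175.6140350877193 189.4561403508772 [0.50940739 0.2341414  0.06      ]
[137  52   9  15 111] 291.4234234234234 188.75675675675677 [ 0.51123058 -0.16153514  0.06      ]
[26 71  3 11 24] 177.04166666666666 205.79166666666669 [0.45326043 0.22784339 0.06      ]
[139  71   3   8  14] 289.57142857142856 204.07142857142856 [ 0.45844086 -0.15430834  0.06      ]
```

View pics/c1.png

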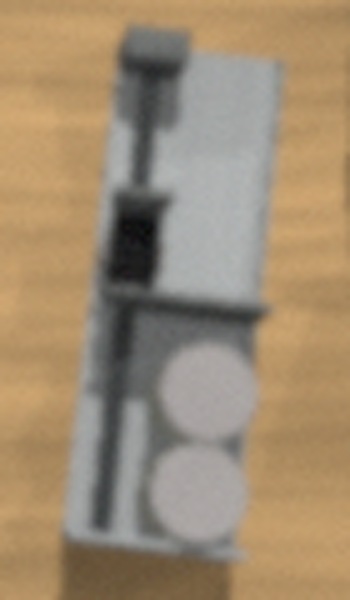

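The crop shows the pad about (134,245) between the front plate and lug, the lug at about (137,198), the end block at (155,48), and both tins behind the plate. Next I'll work out yaw and geometry.

```bash
cat > mv.py <<'E'
import sys
from h import *
s=observe();R=np.array(s["orientation"]);p=np.array(s["position"])
g=np.array(list(map(float,sys.argv[1:4])));yaw=float(sys.argv[4])
cur=np.arctan2(R[1,0],R[0,0])
print("t",s["t"],"p",p.round(4),"yaw",cur,"shift",(R.T@(g-p)).round(4),"turn",round(cur-yaw,3),"F",np.round(s["contact_force"],1))
E
python3 - <<'E'
from h import *
w=lambda u,v,z:onz("top",265+u/5-.4,140+v/5-.4,z)
def show(n,a,b):d=b-a;print(n,a.round(3),b.round(3),"len",np.hypot(*d[:2]).round(3),"yaw",np.arctan2(d[1],d[0]).round(3))
show("tins",w(197,493,.084),w(208,391,.084))
show("bar",w(103,525,.038),w(148,100,.038))
show("trayR",w(283,65,.004),w(268,250,.004))
show("pad-block",w(134,245,.06),w(155,48,.055))
show("lug",w(122,205,.088),w(170,200,.088))
E
python3 mv.py 0.511 -0.1615 0.2 -0.1
```

```text
tins [ 0.342 -0.198  0.084] [ 0.409 -0.206  0.084] len 0.068 yaw -0.13
bar [ 0.322 -0.139  0.038] [ 0.619 -0.175  0.038] len 0.299 yaw -0.121
trayR [ 0.653 -0.278  0.004] [ 0.517 -0.263  0.004] len 0.136 yaw 3.034
pad-block [ 0.512 -0.161  0.06 ] [ 0.652 -0.179  0.055] len 0.141 yaw -0.125
lug [ 0.534 -0.151  0.088] [ 0.538 -0.183  0.088] len 0.033 yaw -1.467
t 0.1 p [ 0.2755 -0.6156  0.2303] yaw 0.42086064324476474 shift [ 0.4005 -0.3182  0.0309] turn 0.521 F [-0.3  0.2 -0.5]
```

```bash
python3 -m inch '[[[0.03,-0.024,0,0,0],[0.06,-0.048,0,0,0],[0.09,-0.072,0,0,0],[0.12,-0.095,0,0,0],[0.15,-0.119,0,0,0]]]'
python3 -m inch '[[[0.03,-0.024,0,0,0],[0.06,-0.048,0,0,0],[0.09,-0.072,0,0,0],[0.12,-0.095,0,0,0],[0.15,-0.119,0,0,0]]]'
python3 -m inch '[[[0.03,-0.024,0,0.11,0],[0.05,-0.04,0,0.22,0],[0.07,-0.056,0,0.33,0],[0.09,-0.07,0,0.44,0],[0.1,-0.08,0.01,0.54,0]]]'
python3 mv.py 0.511 -0.1615 0.15 -0.12
```

```text
t: 0.52
position: [0.3644, -0.4444, 0.2309]
orientation: [[0.913, 0.408, -0.0], [0.408, -0.913, 0.0], [-0.0, -0.001, -1.0]]
contact_force: [-0.1, -0.2, -0.6]
grip_width: 0.0255
finger_force: 0.0
t: 0.93
position: [0.4527, -0.2746, 0.2312]
orientation: [[0.913, 0.408, -0.0], [0.408, -0.913, -0.0], [-0.0, -0.0, -1.0]]
contact_force: [0.4, -0.0, -0.8]
grip_width: 0.0005
finger_force: 0.0
t: 1.35
position: [0.5136, -0.1595, 0.2227]
orientation: [[0.993, -0.121, 0.004], [-0.121, -0.993, 0.0], [0.004, -0.001, -1.0]]
contact_force: [-0.3, -0.4, -0.1]
grip_width: -0.0
finger_force: 0.0
t 1.35 p [ 0.5136 -0.1595  0.2227] yaw -0.12083509711508016 shift [-0.0026  0.0023  0.0727] turn -0.001 F [-0.3 -0.4 -0.1]
```

```bash
python3 -m inch '[[[0,0.001,0.025,0,0],[-0.002,0.002,0.05,0,0],[-0.002,0.002,0.06,0,0],[-0.002,0.002,0.06,0,0]]]'
python3 - <<'E'
from h import *
import json
P=camera_params("wrist");a=read_camera("wrist");cv2.imwrite("pics/w1.png",a[:,:,::-1])
json.dump({k:np.array(v).tolist() for k,v in P.items()},open("w1.json","w"))
print(P)
E
```

```text
t: 1.68
position: [0.5066, -0.1638, 0.1587]
orientation: [[0.993, -0.119, -0.006], [-0.119, -0.993, 0.002], [-0.006, -0.001, -1.0]]
contact_force: [-0.6, 0.2, -0.2]
grip_width: -0.0001
finger_force: 0.0
{'fovy': 65.70646984690485, 'cx': 254.31957959460507, 'cy': 188.38661781156307, 'rvec': array([-1.92168556,  2.16627176,  0.36961386]), 'tvec': array([-0.10203993,  0.47265476,  0.48383925])}
```

View pics/w1.png

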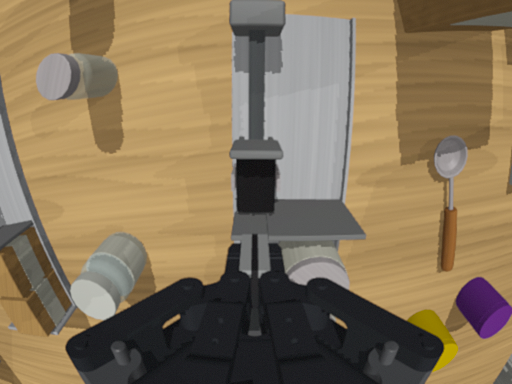

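The wrist view shows the pad at columns 237–275, rows 157–213. The lug's near edge is at (256,157), the end block at (257,30), and the fingertips at about (256,330).

Run:
```python
from h import *
import json
P={k:(np.array(v) if isinstance(v,list) else v) for k,v in json.load(open("w1.json")).items()}
a=cv2.imread("pics/w1.png");print("cam",ray("wrist",0,0,P)[0])
print(a[130:245:4,256].mean(1).round().astype(int))
for n,u,v,z in [("lugtop far",256,140,.088),("lugtop near",256,155,.088),("lug bottom/pad far",256,158,.06),("pad near",256,213,.06),("plate top",300,238,.09),("plate low edge",300,200,.06),("padL",237,190,.06),("padR",275,190,.06),("block near",257,32,.055),("pad front/plate top?",256,238,.09)]:
    print(n,onz("wrist",u,v,z,P).round(4))
```

```text
cam [ 0.58951873 -0.17398739  0.30018517]
[ 79  79  80  88  90 106 124  89  19  17  20  19  31  30  28  30  31  28
  26  30  28  67  89  89  89  88  50  29  28]
lugtop far [ 0.5523 -0.1705  0.088 ]
lugtop near [ 0.5412 -0.1692  0.088 ]
lug bottom/pad far [ 0.5323 -0.1683  0.06  ]
pad near [ 0.4829 -0.1624  0.06  ]
plate top [ 0.4697 -0.1966  0.09  ]
plate low edge [ 0.4905 -0.2021  0.06  ]
padL [ 0.5063 -0.1487  0.06  ]
padR [ 0.5024 -0.1812  0.06  ]
block near [ 0.6358 -0.1815  0.055 ]
pad front/plate top? [ 0.4743 -0.1613  0.09  ]
```

```bash
python3 mv.py 0.521 -0.1655 0.075 -0.122
python3 -m inch '[[[0.006,0,0.02,0,0],[0.013,0,0.04,0,0],[0.013,0,0.055,0,0],[0.013,0,0.055,0,0],[0.013,0,0.055,0,0]]]';python3 mv.py 0.521 -0.1655 0.06 -0.122
```

```text
t 1.7333 p [ 0.508  -0.1642  0.1604] yaw -0.11952161642034402 shift [ 0.0133 -0.0002  0.0854] turn 0.002 F [ 0.1 -0.8  0.9]
t: 2.15
position: [0.5221, -0.1661, 0.1071]
orientation: [[0.993, -0.119, 0.001], [-0.119, -0.993, -0.0], [0.001, 0.0, -1.0]]
contact_force: [-0.1, -0.2, 0.3]
grip_width: 0.0003
finger_force: 0.0
t 2.15 p [ 0.5221 -0.1661  0.1071] yaw -0.11970513838325018 shift [-0.0012 -0.0005  0.0471] turn 0.002 F [-0.1 -0.2  0.3]
```

```bash
python3 -m inch '[[[-0.001,0,0.012,0,0],[-0.001,0,0.024,0,0],[-0.001,0,0.036,0,0],[-0.001,0,0.043,0,0],[-0.001,0,0.043,0,0]]]'
python3 - <<'E'
from h import *
P=camera_params("wrist");a=read_camera("wrist");cv2.imwrite("pics/w2.png",cv2.resize(a[60:320,130:390,::-1],None,fx=2,fy=2))
E
python3 mv.py 0.521 -0.1655 0.053 -0.122
```

```text
t: 2.57
position: [0.5196, -0.1654, 0.0619]
orientation: [[0.993, -0.119, -0.003], [-0.119, -0.993, 0.001], [-0.003, -0.0, -1.0]]
contact_force: [-0.5, -0.1, -0.1]
grip_width: -0.0
finger_force: 0.0
t 2.6167 p [ 0.5202 -0.1655  0.0627] yaw -0.11918907236964014 shift [ 0.0008 -0.0001  0.0097] turn 0.003 F [-0.2 -0.1 -0.1]
```

View pics/w2.png

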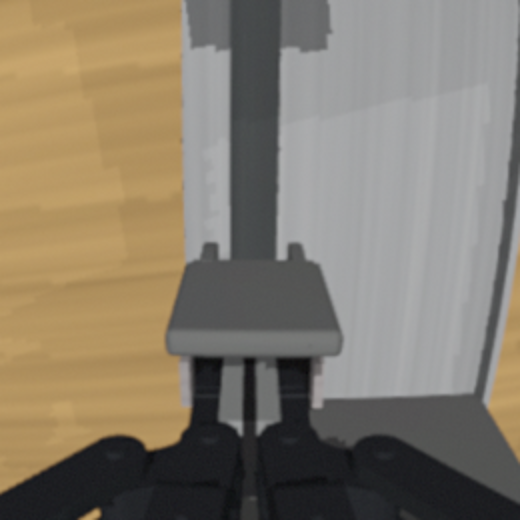

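The fingers sit centred just in front of the lug (lug top edge around row 340 of the crop). Pressing now.

```bash
python3 -m inch '[[[0,0,0.003,0,0],[0,0,0.006,0,0],[0,0,0.009,0,0],[0,0,0.011,0,0],[0,0,0.011,0,0]]]'
```

```text
t: 3.03
position: [0.5213, -0.1658, 0.0531]
orientation: [[0.993, -0.119, 0.001], [-0.119, -0.993, -0.0], [0.001, 0.0, -1.0]]
contact_force: [-1.3, 1.0, 7.2]
grip_width: 0.0001
finger_force: 3.3
```

```bash
python3 -m inch '[[[0,0,0.001,0,0],[0,0,0.0015,0,0],[0,0,0.0015,0,0]]]'
```

```text
t: 3.28
position: [0.5221, -0.1658, 0.0529]
orientation: [[0.993, -0.119, 0.003], [-0.119, -0.993, -0.001], [0.003, 0.001, -1.0]]
contact_force: [-2.4, 0.3, 13.6]
grip_width: 0.0001
finger_force: 6.7
```

```bash
python3 -m inch '[[[0.005,0,0,0,0],[0.01,0,0,0,0],[0.015,0,0,0,0],[0.02,0,0,0,0],[0.025,0,0,0,0]]]'
```

```text
t: 3.7
position: [0.5465, -0.169, 0.0529]
orientation: [[0.993, -0.119, 0.002], [-0.119, -0.993, -0.001], [0.002, 0.001, -1.0]]
contact_force: [-3.1, 0.6, 13.1]
grip_width: -0.0001
finger_force: 6.7
```

```bash
python3 -m inch '[[[0.006,0,0,0,0],[0.012,0,0,0,0],[0.018,0,0,0,0],[0.024,0,0,0,0],[0.03,0,0,0,0]]]'
python3 -m inch '[[[0.005,0,0,0,0],[0.01,0,0,0,0],[0.015,0,0,0,0],[0.02,0,0,0,0],[0.025,0,0,0,0]]]'
```

```text
t: 4.12
position: [0.5762, -0.1728, 0.0529]
orientation: [[0.993, -0.119, 0.001], [-0.119, -0.993, -0.001], [0.002, 0.001, -1.0]]
contact_force: [-3.4, -0.5, 12.8]
grip_width: -0.0002
finger_force: 6.4
t: 4.53
position: [0.6009, -0.1759, 0.053]
orientation: [[0.993, -0.119, 0.001], [-0.119, -0.993, -0.001], [0.001, 0.001, -1.0]]
contact_force: [-3.5, -0.2, 12.2]
grip_width: 0.0
finger_force: 6.0
```

```bash
python3 -m inch '[[[0.003,0,0.0003,0,0],[0.006,0,0.0003,0,0],[0.009,0,0.0003,0,0],[0.012,0,0.0003,0,0],[0.012,0,0.0003,0,0]]]'
```

```text
t: 4.95
position: [0.6137, -0.1776, 0.053]
orientation: [[0.993, -0.119, 0.003], [-0.119, -0.993, -0.002], [0.004, 0.001, -1.0]]
contact_force: [-2.5, -0.8, 12.3]
grip_width: -0.0001
finger_force: 5.9
```

```bash
python3 -m inch '[[[0.002,0,0,0,0],[0.004,0,0,0,0],[0.006,0,0,0,0],[0.006,0,0,0,0]]]'
python3 -m inch '[[[0.002,0,0,0,0],[0.004,0,0,0,0],[0.004,0,0,0,0]]]'
```

```text
t: 5.28
position: [0.6159, -0.1778, 0.0528]
orientation: [[0.993, -0.12, -0.005], [-0.12, -0.993, -0.001], [-0.005, 0.001, -1.0]]
contact_force: [-10.2, 0.6, 18.6]
grip_width: -0.0002
finger_force: 9.2
t: 5.53
position: [0.6191, -0.1782, 0.0527]
orientation: [[0.993, -0.12, -0.006], [-0.12, -0.993, -0.001], [-0.006, 0.001, -1.0]]
contact_force: [-11.1, 1.0, 18.8]
grip_width: -0.0002
finger_force: 9.3
```

```bash
python3 -m inch '[[[0.002,0,0,0,0],[0.004,0,0,0,0],[0.004,0,0,0,0]]]'
python3 -m inch '[[[0.002,0,0,0,0],[0.004,0,0,0,0],[0.004,0,0,0,0]]]'
python3 - <<'E'
from h import *
a=read_camera("wrist");cv2.imwrite("pics/w3.png",cv2.resize(a[60:320,130:390,::-1],None,fx=2,fy=2))
a=read_camera("top");cv2.imwrite("pics/t3.png",cv2.resize(a[130:270,255:345,::-1],None,fx=4,fy=4,interpolation=cv2.INTER_CUBIC))
E
```

```text
t: 5.78
position: [0.6221, -0.1786, 0.0527]
orientation: [[0.993, -0.12, -0.009], [-0.12, -0.993, -0.0], [-0.009, 0.001, -1.0]]
contact_force: [-13.4, 1.9, 20.9]
grip_width: -0.0
finger_force: 12.3
t: 6.03
position: [0.622, -0.1785, 0.0526]
orientation: [[0.993, -0.12, -0.018], [-0.12, -0.993, 0.001], [-0.018, 0.001, -1.0]]
contact_force: [-23.3, 3.4, 30.4]
grip_width: 0.0003
finger_force: 19.2
```

View pics/w3.png

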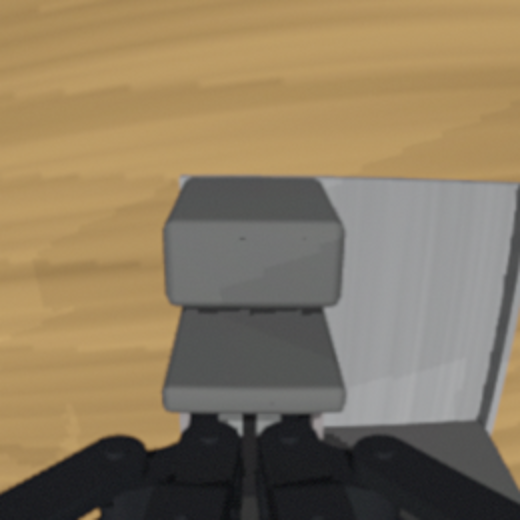

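The lug is flush against the end block and the fingers have stalled on it, so the stop is home. I'll lift straight up with a light forward lead, then back off.

```bash
python3 -m inch '[[[-0.003,0,-0.003,0,0],[-0.004,0,-0.007,0,0],[-0.004,0,-0.011,0,0],[-0.005,0,-0.016,0,0],[-0.005,0,-0.018,0,0]]]'
```

```text
t: 6.55
position: [0.6223, -0.1778, 0.0677]
orientation: [[0.993, -0.119, -0.006], [-0.119, -0.993, 0.001], [-0.006, -0.0, -1.0]]
contact_force: [-5.7, 1.2, -2.5]
grip_width: 0.0003
finger_force: 2.6
```

Tips are off the pad. Back off from the lug by about 10 mm, then rise.

```bash
python3 -m inch '[[[-0.004,0,0,0,0],[-0.008,0,0,0,0],[-0.013,0,0,0,0],[-0.013,0,0,0,0]]]'
python3 -m inch '[[[0,0,-0.015,0,0],[0,0,-0.035,0,0],[0,0,-0.06,0,0],[0,0,-0.09,0,0],[0,0,-0.12,0,0]]]'
```

```text
t: 6.88
position: [0.6117, -0.1766, 0.0688]
orientation: [[0.993, -0.119, 0.001], [-0.119, -0.993, -0.0], [0.001, 0.0, -1.0]]
contact_force: [-0.4, 0.1, -0.3]
grip_width: 0.0002
finger_force: 0.0
t: 7.3
position: [0.6121, -0.1765, 0.1897]
orientation: [[0.993, -0.119, 0.0], [-0.119, -0.993, 0.0], [0.0, -0.0, -1.0]]
contact_force: [1.1, -0.1, -0.4]
grip_width: 0.0002
finger_force: 0.0
```

```bash
python3 -m inch '[[[0,0,0,0,0],[0,0,0,0,0],[0,0,0,0,0]]]' | head -2
python3 - <<'E'
from h import *
a=read_camera("wrist");b=read_camera("side")[140:290,160:340]
b=cv2.resize(b,None,fx=2.2,fy=2.56)
cv2.imwrite("pics/f.png",np.hstack([a[:,80:440],b[:384]])[:,:,::-1])
E
```

```text
t: 7.55
position: [0.6119, -0.1766, 0.1883]
```

View pics/f.png

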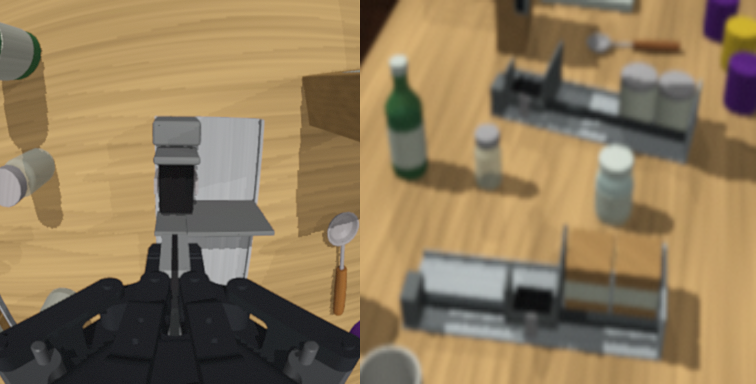

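The stop is against the end block with the pad up. The tins are standing where they were and the carton rail is untouched.

```bash
python3 -c "
from rig import *
print(job_done())"
```

```text
the job is handed in; nothing more can be done
None
```

The job is handed in at about 7.6 s: the tin rail's stop was pushed fully home against the end block with its pad held down, the pad is back up and the gripper is clear; in the last pictures the tins stand in place and the carton rail is unchanged.

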